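# Scrub out the utensil crock with the bottle brush

## Robot

A 7-joint arm with a two-finger parallel gripper is mounted at the origin on the work surface. World frame = base frame: x ahead of the robot, y to its left, z up, the work surface at z = 0. Lengths are in m, angles in rad, forces in N, time in s.
With the tool pointing down it reaches from about 0.425 to 0.925 m from the base axis. Payload 6.8 kg.
Tool frame: the origin (TCP) lies midway between the tips of the shut fingers; the grasp point (between the pads) lies 19 mm behind it; z points along the fingers, y is the line along which they close (so a half turn about z gives the same grasp; the last joint's range is limited). The gripper opens to 85 mm and grips with 20 to 120 N. Pads are 22 mm wide; open, the fingers measure 114 mm over their backs; the gripper's body (76 mm by 85 mm) begins 54 mm behind the grasp point. The pads swing forward as they close: fully open they stand 13 mm farther back than shut.
Start: joints at [1.119, 0.477, 0.022, 1.555, -0.011, 1.109, -0.083], TCP at [0.228, -0.636, 0.231] pointing down, gripper open.
Joint ranges: [-2.96, 2.96], [-0.34, 2.1], [-1.41, 1.46], [0.24, 2.44], [-1.37, 4.51], [0.17, 1.92], [-2.96, 2.96]. Speed limits (rad/s): [2.39, 2.39, 3.14, 3.14, 3.14, 3.14, 3.14].

## Interface

Orientations are given as a unit quaternion [w, x, y, z].
In Python, from station import bot gives the robot as it stands.
- The arm moves only by the tool jog_arm, never from a script. Its argument "rows" is a list of rows, each an object of numbers: "fingers": the finger opening in mm, from 0 to 85.4; "x", "y", "z": the shift along the tool's x, y, z in mm; "ax", "ay", "az": the turn, a rotation vector about the tool's x, y, z in degrees. A call has exactly 8 rows; each row shifts and turns the commanded pose from where the row before left it, along the tool's axes as they then stand; what a row does not reach is not made up. A row lasts 1/10 s, in which the tool goes at most 50 mm and 8.59 degrees, less where a joint would pass 70% of its speed; a pose out of reach is approached as far as the arm can. A call with a gripper value outside its range is refused whole. The fingers move at their own pace and stop on an object; "force" is the grip in N (left out, the last holds). Time passes only in rows, so rows that do not move let the fingers close, or fill a call up. It gives the time, the measured TCP pose, the force, the opening and the grip force at its end, in the units of the state.
- bot.get_obs(): the state, without advancing time (a new reading comes with each control period).
- bot.read_camera(name): name is "side" or "top" or "wrist"; returns a dict with "pixels" (400x640x3 uint8, red, green, blue), "vertical_fov" (degrees; the focal length in pixels is half the picture's height over the tangent of half this angle, whatever the lens; pixels are square), "cx", "cy" (the principal point, pixels), "world_from_camera" (4x4, takes a point from camera to world coordinates). Camera axes: x right, y down, z forward; pixel columns grow to the right and rows downward; lengths in m; the calibration is good to about 2 mm. The wrist camera is an equidistant fisheye: a pixel r from the principal point sees the ray r / f radians off the axis. A picture is of the moment at which its call begins. There is no depth.
- bot.hand_in(): hands the job in; it is judged then, once.
The state is a dict: "t": time; "q": joint angles; "joint_vel": joint speeds; "joint_torque": joint torques, N m; "eef_pos": TCP position; "tool_rot": TCP orientation; "contact_force": force on the tool from outside, world axes, zero at the start; "torque": the same for the moment, N m; "gripper_width": opening from 0.0 (shut) to 1.0 (fully open); "grasp_force": force on a finger pad.
Only numpy, scipy, OpenCV 4.12 (cv2) and the standard library are available. Lean on these libraries where they do the work, as an engineer would, in place of code of your own. Each camera call takes 0.05 s, during which the arm holds its last target. There are 200 camera calls.

## Task

Take the bottle brush off its hanging fork and scrub out the white crock with three full strokes: each goes down until the brush presses lightly on the floor inside, for a moment, and comes back up until only the last tip of the brush is still in the mouth. The floor plate inside is set at an unknown height, so feel for it, and be gentle: never bear hard on the crock or its floor. Then hang the brush back in its fork, upright by its collar, and let go; do not disturb the jars and the tin standing around.

Things in the scene. Friction and masses are not known exactly. Their poses are not given: they have to be found in the camera images.
- brush: Bottle brush, 196 mm long, 0.12 kg, hanging upright. Origin: middle of its nose (bottom end), z up along it. Up from the nose: firm wooden core 36 mm across, 0-70 mm, narrowing to the stem at 80 mm, in soft cream bristles 72 mm across that give way to anything (only the core is solid); steel stem 10 mm across to 135 mm; blue collar 36 mm across to 141 mm; round blue handle 18 mm across to 196 mm.
- brush_collar (a point): Centre of the underside of the brush's collar, on its axis, 135 mm above the nose; this face rests on the fork's prongs. Hold the brush by the handle above the collar, from above.
- rack: Steel hanging fork on a 130 x 100 x 12 mm wooden foot, fixed. Origin on the counter below the seat. Two level prongs along its x (-32 to 32 mm), 10 wide, 6 thick, tops 150 mm up, 16 mm slot between. Slot open at its -x end (roughly towards the robot), where each prong has a lip (x -35 to -30) 6 mm above the prong tops; closed at x = 30 mm by a post as high as the prongs.
- rack_seat (a point): Middle of the fork's slot at prong-top level, 150 mm above the counter; axes as the fork's. The brush hangs with its collar's underside centred here, 12 mm of play towards either end. Collar and core are wider than the slot: lift the brush 8 to 30 mm, slide it out along the fork's -x by 80 mm, only then raise it; hang it back in reverse.
- crock: White round utensil crock, fixed on a rubber foot, 130 mm high to its rim, 100 mm outside diameter (104 mm at the rim), 84 mm bore with 8 mm walls, straight and open at the top. Origin on its axis at the counter; z up.
- crock_rim (a point): Centre of the crock's mouth, at rim level, 130 mm above the counter.
- foot: Black rubber foot of the crock, 116 mm across, 8 mm high, fixed; origin on the crock's axis at the counter. It carries the crock's inner floor, a terracotta plate 76 mm across, its top 30 to 70 mm above the counter: unknown, different each time. The plate is sprung: gives 1.4 mm per newton up to 20 mm (14 N), then is solid; springs back when released.
- spice_jar: Bystander: amber spice jar with a red cap, 48 mm across, 100 mm high; origin at the centre of its underside.
- storage_jar: Bystander: greenish glass jar with a steel cap, 72 mm across, 120 mm high; origin at the centre of its underside.
- tin: Bystander: yellow food tin, 70 mm across, 90 mm high; origin at the centre of its underside.

How it is judged:
On the way, in this order (a step that is already met when the one before it is completed fails the run):
1. first stroke down: the brush's nose inside the crock presses its floor plate with more than 2 N for 0.2 s (horizontal distance between brush and crock below 0.035 m and z of brush in the frame of crock below 0.115 m and contact force between brush and foot above 2 N), for 0.2 s.
2. first stroke up: the brush's nose, still over or in the crock's mouth, is raised to within 30 mm below the rim or higher (horizontal distance between brush and crock below 0.045 m and z of brush in the frame of crock above 0.1 m), for 0.05 s.
3. second stroke down: the brush's nose inside the crock presses its floor plate with more than 2 N for 0.2 s (all of step 1), for 0.2 s.
4. second stroke up: the brush's nose, still over or in the crock's mouth, is raised to within 30 mm below the rim or higher (all of step 2), for 0.05 s.
5. third stroke down: the brush's nose inside the crock presses its floor plate with more than 2 N for 0.2 s (all of step 3), for 0.2 s.
6. third stroke up: the brush's nose, still over or in the crock's mouth, is raised to within 30 mm below the rim or higher (all of step 4), for 0.05 s.
At the end, for the whole second after the job is handed in: The brush hangs at rest in the fork: its collar's underside within 18 mm horizontally and 4 mm in height of the seat, leaning less than 0.12 rad, moving slower than 0.05 m/s, its weight on the fork (over 0.3 N) (horizontal distance between brush_collar and rack_seat below 0.018 m and z of brush_collar in the frame of rack_seat between -0.004 and 0.004 m and angle between brush's own z axis and vertical below 0.12 rad and linear speed of brush below 0.05 m/s and contact force between brush and rack above 0.3 N); the robot touches nothing.
It fails at once if the brush bears on the crock or its floor plate with more than 20 N (contact force between brush and foot above 20 N or contact force between brush and crock above 20 N).
It fails at once if a bystander (spice jar, storage jar or tin) is moved by more than 20 mm or tipped by more than 0.3 rad (distance of any of spice_jar, storage_jar, tin from where it was at the start of the episode above 0.02 m or angle between any of spice_jar, storage_jar, tin's own z axis and vertical above 0.3 rad).
It fails at once if the gripper or arm presses on the crock with more than 20 N (contact force between any of the fingers, the arm and crock above 20 N or contact force between any of the fingers, the arm and foot above 20 N).
It also fails if it takes over 67 s, if anything falls off the work surface, if the arm or the gripper's body presses on something with over 40 N, if the wrist force passes 120 N, or if a joint passes its speed limit or range.

## Working session

There is one attempt and no reset: what is moved stays moved. The work goes in short steps, Python scripts to look and compute and a tool call to move; the robot and the scene stay as the last step left them, time stands still between calls to the robot, and variables do not carry over. Pictures are saved under pics/ and viewed, at most 10 in all, crops included, and the job is handed in when it is done.

Besides the shell and the picture viewer there is one more tool, called after "Call:" as name([rows], argument=value, ...), one row to a line, values as JSON. jog_arm: Moves the arm, as the interface text tells. Its arguments: {"type":"object","properties":{"rows":{"type":"array","items":{"type":"object","properties":{"fingers":{"type":"number"},"x":{"type":"number"},"y":{"type":"number"},"z":{"type":"number"},"ax":{"type":"number"},"ay":{"type":"number"},"az":{"type":"number"}}}},"force":{"type":"number"}},"required":["rows"]}

```bash
ls; mkdir -p pics
python3 - <<'E'
from station import bot
import cv2,numpy as np
o=bot.get_obs();print(o)
for n in("side","top"):
    c=bot.read_camera(n);cv2.imwrite(f"pics/{n}0.png",c["pixels"][:,:,::-1]);np.save(f"pics/{n}0.npy",c["pixels"])
    print(n,c["vertical_fov"],c["cx"],c["cy"],np.round(c["world_from_camera"],4).tolist())
E
```

```text
pics
{'t': 0.0, 'q': array([ 1.11887879,  0.47780929,  0.02232948,  1.55645203, -0.01148762,
        1.10931559, -0.0831266 ]), 'joint_vel': array([-0.00116902, -0.00049185, -0.00049483,  0.00036348, -0.00021231,
       -0.00114766, -0.00096587]), 'joint_torque': array([-5.23896342e-04, -5.96450758e+01,  1.60775498e+00, -2.81206405e+01,
        1.24462653e-02,  9.16295423e-03, -2.03091858e-06]), 'eef_pos': array([ 0.22731759, -0.63493591,  0.23031913]), 'tool_rot': array([-8.99202786e-04,  9.85258794e-01,  1.71067962e-01, -2.29687293e-04]), 'contact_force': array([-0.67810113, -0.25835158,  0.32634112]), 'torque': array([ 0.0536082 , -0.03207803, -0.01004032]), 'grasp_force': 0.0, 'gripper_width': 1.001748874834215}
side 48.92042991917022 315.7280295268914 203.8678054982862 [[-0.8705, -0.288, 0.399, 0.138], [-0.4914, 0.4663, -0.7356, 0.9118], [0.0257, -0.8364, -0.5475, 0.7579], [0.0, 0.0, 0.0, 1.0]]
top 43.419846444214315 318.9977006559432 191.5859690512781 [[0.0237, -0.9978, 0.0614, 0.5544], [-0.9996, -0.0226, 0.018, -0.005], [-0.0166, -0.0618, -0.9979, 1.261], [0.0, 0.0, 0.0, 1.0]]
```

View pics/side0.png

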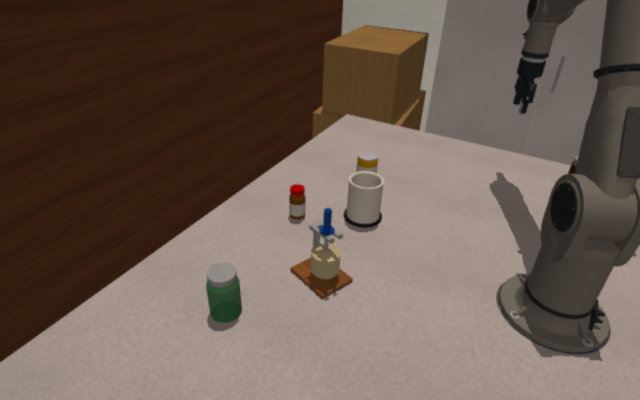

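View pics/top0.png

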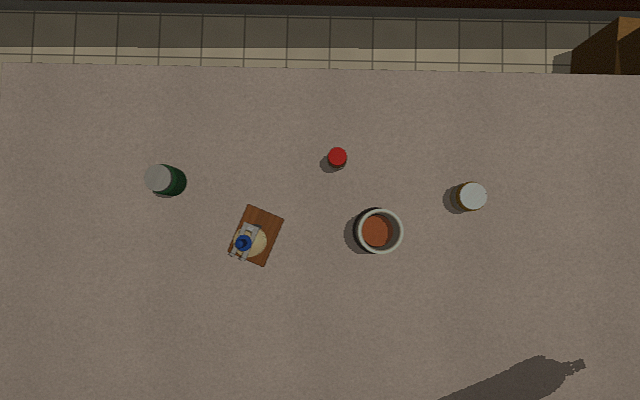

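The side view shows the blue handle at (328,215), the crock's mouth at about (365,180) and the rack's foot at (321,275). In the top view the crock's rim is centred near (379,231), the brush's blue is at (243,243) and the foot is at about (256,236). The jars and tin are at (160,180), (337,157) and (472,196).

```bash
cat > h.py <<'E'
import numpy as np,cv2
def ray(c,u,v):
    f=200/np.tan(np.radians(c["vertical_fov"])/2);T=np.array(c["world_from_camera"])
    d=np.array([(u-c["cx"])/f,(v-c["cy"])/f,1.]);return T[:3,3],T[:3,:3]@d
def onz(c,u,v,z):
    o,d=ray(c,u,v);return o+d*(z-o[2])/d[2]
def proj(c,p):
    f=200/np.tan(np.radians(c["vertical_fov"])/2);T=np.linalg.inv(np.array(c["world_from_camera"]))
    q=T[:3,:3]@np.array(p)+T[:3,3];return c["cx"]+f*q[0]/q[2],c["cy"]+f*q[1]/q[2]
def big(m,box):
    x0,y0,x1,y1=box;k=np.zeros(m.shape,np.uint8);k[y0:y1,x0:x1]=m[y0:y1,x0:x1].astype(np.uint8)
    cs=cv2.findContours(k,cv2.RETR_EXTERNAL,cv2.CHAIN_APPROX_NONE)[0];return max(cs,key=cv2.contourArea)
E
python3 - <<'E'
from station import bot
from h import *
np.set_printoptions(precision=4,suppress=True)
t=bot.read_camera("top");s=bot.read_camera("side")
def hsv(c):return [a.astype(int) for a in cv2.split(cv2.cvtColor(c["pixels"],cv2.COLOR_RGB2HSV))]
H,S,V=hsv(t)
print("blue top");m=(H>100)&(H<130)&(S>130);b=big(m,(220,225,275,270));bb=cv2.boundingRect(b);(u,v),r=cv2.minEnclosingCircle(b);print(bb,u,v,r,onz(t,u,v,.156),onz(t,u,v,.211))
print("crock");m=(S<45)&(V>150);cr=big(m,(345,200,415,260));e=cv2.fitEllipse(cv2.convexHull(cr));print(e,onz(t,*e[0],.13))
R=[onz(t,*p[0],.13)[:2] for p in cv2.convexHull(cr)];(c,rr)=cv2.minEnclosingCircle(np.float32(R)*1000);print(c,rr)
print("foot");print(V[231,379],V[231,255],H[255,255],S[255,255],V[255,255])
m=(H<20)&(S>130);f=big(m,(215,195,295,275));hull=cv2.convexHull(f);W=np.float32([onz(t,*p[0],.012)[:2] for p in hull])*1000
print(cv2.minAreaRect(W));print(cv2.approxPolyDP(W,10,True)[:,0])
for z,(n,q) in zip((.12,.1,.09),(("stor",(159,178)),("spice",(337,157)),("tin",(472,196)))):print(n,onz(t,*q,z))
H,S,V=hsv(s)
m=(H>100)&(H<130)&(S>130);b=big(m,(305,195,350,245))
print("side blue",cv2.boundingRect(b)); hp=b[b[:,0,1]<b[:,0,1].min()+8][:,0];u=(hp[:,0].min()+hp[:,0].max())/2
print(hp[:,1].min(),u,onz(s,u,hp[:,1].min()+2.5,.211))
m=(S<60)&(V>150);cr=big(m,(340,168,392,230));print(cv2.boundingRect(cr))
for n in("side","top"):
    c=s if n=="side" else t
    x0,y0=(290,190) if n=="side" else (215,195)
    cv2.imwrite(f"pics/{n}1.png",cv2.resize(c["pixels"][y0:y0+90,x0:x0+90,::-1],(585,585),interpolation=cv2.INTER_CUBIC))
E
```

```text
blue top
(236, 235, 15, 16) 243.0 242.5454559326172 7.806115627288818 [0.5065 0.1791 0.156 ] [0.5089 0.17   0.211 ]
crock
((373.7685852050781, 224.40188598632812), (25.62427520751953, 34.336177825927734), 40.457828521728516) [ 0.553  -0.1092  0.13  ]
(564.9871826171875, -101.68826293945312) 34.26169967651367
foot
114 117 16 122 113
((520.130615234375, 173.21347045898438), (97.86719512939453, 128.77989196777344), 68.3141098022461)
[[596.2219 193.7923]
 [558.4689 105.307 ]
 [443.7483 151.6279]
 [459.8935 194.3313]
 [528.41   221.5122]]
stor [0.6475 0.383  0.12  ]
spice [ 0.7073 -0.024   0.1   ]
tin [ 0.6242 -0.3395  0.09  ]
side blue (320, 209, 14, 26)
209 327.5 [0.4992 0.1902 0.211 ]
(340, 168, 52, 62)
```

View pics/top1.png

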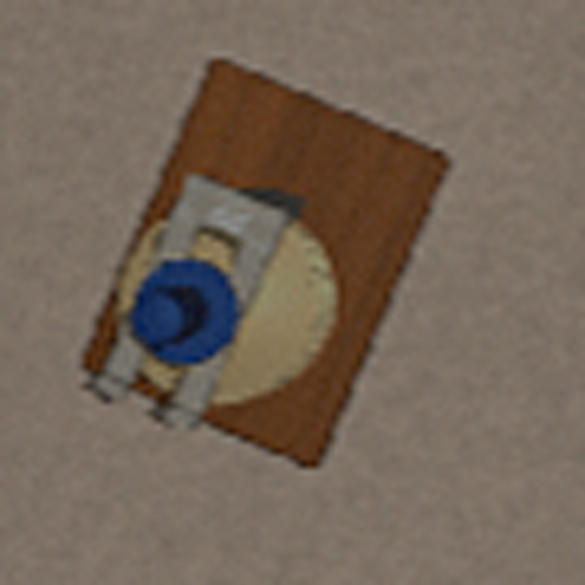

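The close-up shows the collar's centre at crop (185,312), the prong lips at (107,388) and (178,415), and the foot turned by -21.7°. I'll start moving now: raise the arm and turn the tool so the fingers close along the fork.

Call:
jog_arm([
  {"z": -10,"az": -6.1,"fingers": 85},
  {"z": -10,"az": -6.1},
  {"z": -10,"az": -6.1},
  {"z": -10,"az": -6.1},
  {"z": -10,"az": -6.1},
  {"z": -10,"az": -6.1},
  {"z": -10,"az": -6.1},
  {"z": -10,"az": -6.1},
], force=40)

```text
invalid input
```

Call:
jog_arm([
  {"x": 45,"y": 10},
  {"x": 45,"y": 10},
  {"x": 45,"y": 10},
  {"x": 45,"y": 10},
  {"x": 45,"y": 10},
  {"x": 45,"y": 5},
  {"x": 45,"y": 0},
  {"x": 45,"y": 0},
])

```text
invalid input
```

Run:
```python
from station import bot
from h import *
np.set_printoptions(precision=4,suppress=True)
class D(dict):pass
t=bot.read_camera("top");t["pixels"]=np.load("pics/top0.npy")
P=cv2.cvtColor(t["pixels"],cv2.COLOR_RGB2HSV).astype(int)
S,V=P[...,1],P[...,2]
print(V[231,350:410:2].tolist(),S[231,350:410:2].tolist(), V[225:240,325].mean(),S[225:240,325].mean())
g=cv2.cvtColor(t["pixels"],cv2.COLOR_RGB2GRAY)
# bright ring: brighter than the counter and less saturated
m=((V>125)&(S<50)).astype(np.uint8)
cs,_=cv2.findContours(m,cv2.RETR_CCOMP,cv2.CHAIN_APPROX_NONE)
for c in cs:
    x,y,w,h=cv2.boundingRect(c)
    if cv2.contourArea(c)>150 and 340<x+w/2<420 and 195<y+h/2<265:
        e=cv2.fitEllipse(c);W=np.float32([onz(t,*p[0],.13)[:2] for p in c])*1000
        print((x,y,w,h),cv2.contourArea(c),np.array(e[0]),e[1],onz(t,*e[0],.13),cv2.minEnclosingCircle(W))
print("lips",onz(t,236.9,256.7,.156),"handle top",onz(t,239.2,242.2,.211),"collar",onz(t,243.5,243,.156))
```

```text
[80, 62, 28, 53, 124, 143, 104, 114, 118, 119, 117, 116, 117, 119, 114, 117, 115, 118, 120, 65, 71, 73, 61, 60, 54, 112, 152, 125, 129, 125] [51, 41, 18, 58, 39, 11, 164, 174, 169, 171, 177, 180, 170, 176, 174, 177, 177, 171, 172, 149, 136, 154, 33, 55, 57, 59, 15, 57, 47, 51] 123.13333333333334 49.266666666666666
(360, 210, 42, 43) 1313.0 [380.5126 230.8043] (40.61200714111328, 41.298126220703125) [ 0.5391 -0.1245  0.13  ] ((539.11767578125, -124.46514892578125), 47.286346435546875)
lips [0.4753 0.1915 0.156 ] handle top [0.5094 0.1779 0.211 ] collar [0.5055 0.178  0.156 ]
```

Call:
jog_arm([
  {"fingers": 85,"x": 0,"y": 0,"z": -10,"ax": 0,"ay": 0,"az": -6.1},
  {"fingers": 85,"x": 0,"y": 0,"z": -10,"ax": 0,"ay": 0,"az": -6.1},
  {"fingers": 85,"x": 0,"y": 0,"z": -10,"ax": 0,"ay": 0,"az": -6.1},
  {"fingers": 85,"x": 0,"y": 0,"z": -10,"ax": 0,"ay": 0,"az": -6.1},
  {"fingers": 85,"x": 0,"y": 0,"z": -10,"ax": 0,"ay": 0,"az": -6.1},
  {"fingers": 85,"x": 0,"y": 0,"z": -10,"ax": 0,"ay": 0,"az": -6.1},
  {"fingers": 85,"x": 0,"y": 0,"z": -10,"ax": 0,"ay": 0,"az": -6.1},
  {"fingers": 85,"x": 0,"y": 0,"z": -10,"ax": 0,"ay": 0,"az": -6.1},
], force=40)

```text
t: 1.05
eef_pos: [0.2274, -0.6354, 0.3115]
tool_rot: [-0.0, 0.825, 0.565, 0.0]
contact_force: [-0.3, -0.5, -0.3]
gripper_width: 0.998
grasp_force: 0.0
```

Call:
jog_arm([
  {"fingers": 85,"x": 45,"y": 10,"z": 0,"ax": 0,"ay": 0,"az": 0},
  {"fingers": 85,"x": 45,"y": 10,"z": 0,"ax": 0,"ay": 0,"az": 0},
  {"fingers": 85,"x": 45,"y": 10,"z": 0,"ax": 0,"ay": 0,"az": 0},
  {"fingers": 85,"x": 45,"y": 10,"z": 0,"ax": 0,"ay": 0,"az": 0},
  {"fingers": 85,"x": 45,"y": 10,"z": 0,"ax": 0,"ay": 0,"az": 0},
  {"fingers": 85,"x": 45,"y": 0,"z": 0,"ax": 0,"ay": 0,"az": 0},
  {"fingers": 85,"x": 45,"y": 0,"z": 0,"ax": 0,"ay": 0,"az": 0},
  {"fingers": 85,"x": 45,"y": 0,"z": 0,"ax": 0,"ay": 0,"az": 0},
])

```text
t: 1.85
eef_pos: [0.4064, -0.3171, 0.3114]
tool_rot: [0.0, 0.827, 0.563, -0.0]
contact_force: [-0.3, 0.5, 0.9]
gripper_width: 0.993
grasp_force: 0.0
```

Call:
jog_arm([
  {"fingers": 85,"x": 45,"y": 0,"z": 0,"ax": 0,"ay": 0,"az": 0},
  {"fingers": 85,"x": 45,"y": 0,"z": 0,"ax": 0,"ay": 0,"az": 0},
  {"fingers": 85,"x": 45,"y": -10,"z": 0,"ax": 0,"ay": 0,"az": 0},
  {"fingers": 85,"x": 45,"y": -10,"z": 0,"ax": 0,"ay": 0,"az": 0},
  {"fingers": 85,"x": 45,"y": -20,"z": 0,"ax": 0,"ay": 0,"az": 0},
  {"fingers": 85,"x": 45,"y": -20,"z": 0,"ax": 0,"ay": 0,"az": 0},
  {"fingers": 85,"x": 40,"y": -20,"z": 0,"ax": 0,"ay": 0,"az": 0},
  {"fingers": 85,"x": 40,"y": -20,"z": 0,"ax": 0,"ay": 0,"az": 0},
])

```text
t: 2.65
eef_pos: [0.4407, 0.0452, 0.3115]
tool_rot: [0.0, 0.827, 0.563, 0.0]
contact_force: [1.3, 0.0, -0.0]
gripper_width: 0.997
grasp_force: 0.0
```

Run:
```python
from station import bot
from h import *
c=bot.read_camera("wrist");np.save("pics/w0.npy",c["pixels"]);cv2.imwrite("pics/w0.png",c["pixels"][:,:,::-1])
T=np.array(c["world_from_camera"]);print(c["vertical_fov"],c["cx"],c["cy"],np.round(T,4).tolist());np.save("pics/w0T.npy",T)
print(bot.get_obs()["eef_pos"],bot.get_obs()["t"])
```

```text
65.70646984690485 319.1670349504485 198.46970620167875 [[0.9307, -0.3506, -0.1044, 0.4671], [-0.3658, -0.8926, -0.2636, 0.1106], [-0.0007, 0.2835, -0.959, 0.4545], [0.0, 0.0, 0.0, 1.0]]
[0.43974963 0.0532985  0.31204286] 2.7
```

View pics/w0.png

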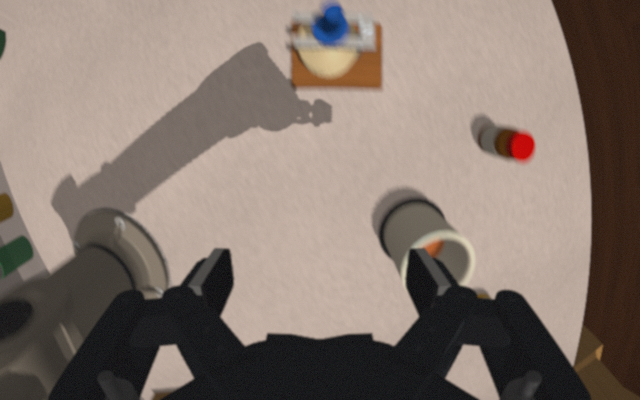

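The wrist picture shows the handle's top at (332,8), the collar at (330,28) and the crock's rim centred near (439,262), partly behind a finger. I'll go closer.

Call:
jog_arm([
  {"fingers": 85,"x": 40,"y": 8,"z": 0,"ax": 0,"ay": 0,"az": 0},
  {"fingers": 85,"x": 35,"y": 7,"z": 0,"ax": 0,"ay": 0,"az": 0},
  {"fingers": 85,"x": 10,"y": 0,"z": 0,"ax": 0,"ay": 0,"az": 0},
  {"fingers": 85,"x": 0,"y": 0,"z": 10,"ax": 0,"ay": 0,"az": 0},
  {"fingers": 85,"x": 0,"y": 0,"z": 10,"ax": 0,"ay": 0,"az": 0},
  {"fingers": 85,"x": 0,"y": 0,"z": 0,"ax": 0,"ay": 0,"az": 0},
  {"fingers": 85,"x": 0,"y": 0,"z": 0,"ax": 0,"ay": 0,"az": 0},
  {"fingers": 85,"x": 0,"y": 0,"z": 0,"ax": 0,"ay": 0,"az": 0},
])

```text
t: 3.5
eef_pos: [0.4863, 0.1162, 0.2915]
tool_rot: [0.0, 0.827, 0.562, 0.0]
contact_force: [0.1, -0.4, 0.3]
gripper_width: 0.994
grasp_force: 0.0
```

```bash
cat >> h.py <<'E'
def wray(c,u,v):
    f=200/np.tan(np.radians(c["vertical_fov"])/2);T=np.array(c["world_from_camera"])
    x,y=u-c["cx"],v-c["cy"];r=max(np.hypot(x,y),1e-9);a=r/f
    return T[:3,3],T[:3,:3]@np.array([np.sin(a)*x/r,np.sin(a)*y/r,np.cos(a)])
def wz(c,u,v,z):
    o,d=wray(c,u,v);return o+d*(z-o[2])/d[2]
E
python3 - <<'E'
from station import bot
from h import *
np.set_printoptions(precision=4,suppress=True)
c=bot.read_camera("wrist");o=bot.get_obs();print(o["eef_pos"],o["tool_rot"],o["contact_force"])
cv2.imwrite("pics/w1.png",c["pixels"][:,:,::-1])
H,S,V=[a.astype(int) for a in cv2.split(cv2.cvtColor(c["pixels"],cv2.COLOR_RGB2HSV))]
b=big((H>100)&(H<130)&(S>130),(0,0,640,400));print(cv2.boundingRect(b))
T=np.array(c["world_from_camera"])
# project contour to collar top / handle top planes
for z in(.156,.211):
    W=np.float32([wz(c,*p[0],z)[:2] for p in b])*1000;print(z,cv2.minAreaRect(W),cv2.boundingRect(W))
w=big((S<38)&(V>130),(0,150,640,400))
print(cv2.boundingRect(w),cv2.contourArea(w))
E
```

```text
[0.4865 0.1164 0.2917] [0.0003 0.8269 0.5624 0.0002] [ 0.1713 -0.6481 -0.5278]
(296, 97, 38, 37)
0.156 ((506.9096374511719, 178.49703979492188), (32.43064880371094, 32.969173431396484), 68.29212188720703) (490, 161, 34, 34)
0.211 ((508.0852355957031, 179.1011199951172), (26.026960372924805, 26.45914649963379), 68.29231262207031) (494, 165, 28, 28)
(465, 365, 27, 23) 388.5
```

View pics/w1.png

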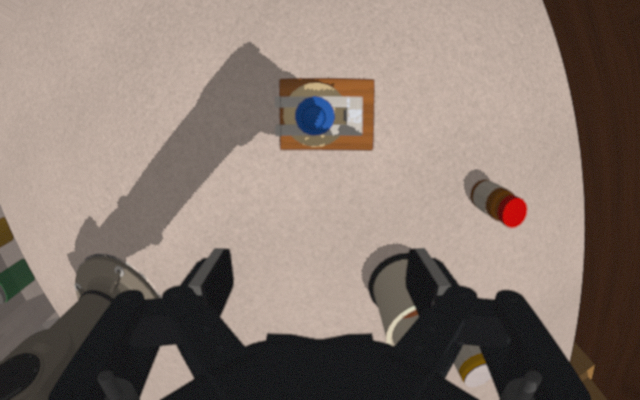

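The close wrist view has the brush's collar at (315,116), straight below the camera, so its axis is at about (0.507, 0.1785). That agrees with the top view. The crock is partly hidden by a finger. I'll move over the handle and down.

Call:
jog_arm([
  {"fingers": 85,"x": 35,"y": -4,"z": 0,"ax": 0,"ay": 0,"az": 0},
  {"fingers": 85,"x": 30,"y": 0,"z": 0,"ax": 0,"ay": 0,"az": 0},
  {"fingers": 85,"x": 0,"y": 0,"z": 20,"ax": 0,"ay": 0,"az": 0},
  {"fingers": 85,"x": 0,"y": 0,"z": 20,"ax": 0,"ay": 0,"az": 0},
  {"fingers": 85,"x": 0,"y": 0,"z": 20,"ax": 0,"ay": 0,"az": 0},
  {"fingers": 85,"x": 0,"y": 0,"z": 0,"ax": 0,"ay": 0,"az": 0},
  {"fingers": 85,"x": 0,"y": 0,"z": 0,"ax": 0,"ay": 0,"az": 0},
  {"fingers": 85,"x": 0,"y": 0,"z": 0,"ax": 0,"ay": 0,"az": 0},
])

```text
t: 4.35
eef_pos: [0.5072, 0.1792, 0.2327]
tool_rot: [0.0, 0.827, 0.563, 0.001]
contact_force: [-0.1, 0.1, 0.1]
gripper_width: 0.995
grasp_force: 0.0
```

Run:
```python
from station import bot
from h import *
np.set_printoptions(precision=4,suppress=True)
c=bot.read_camera("wrist");o=bot.get_obs();print(o["eef_pos"])
cv2.imwrite("pics/w2.png",c["pixels"][:,:,::-1])
H,S,V=[a.astype(int) for a in cv2.split(cv2.cvtColor(c["pixels"],cv2.COLOR_RGB2HSV))]
b=big((H>100)&(H<130)&(S>130),(0,0,640,400));print(cv2.boundingRect(b))
```

```text
[0.5072 0.1792 0.2327]
(297, 184, 44, 64)
```

View pics/w2.png

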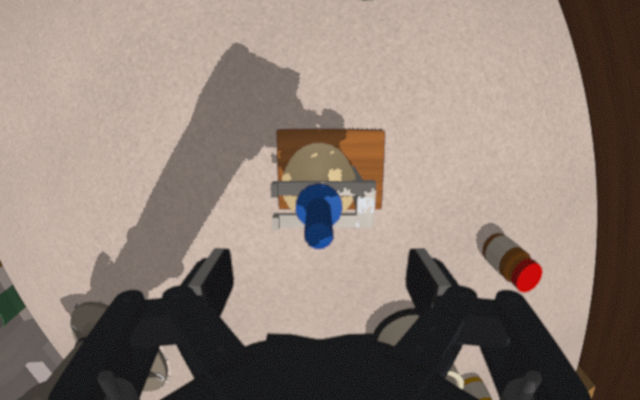

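The handle at (319,235) is centred between the fingers, so I'll go down and close.

Call:
jog_arm([
  {"fingers": 85,"x": 0,"y": 0,"z": 20,"ax": 0,"ay": 0,"az": 0},
  {"fingers": 85,"x": 0,"y": 0,"z": 20,"ax": 0,"ay": 0,"az": 0},
  {"fingers": 85,"x": 0,"y": 0,"z": 20,"ax": 0,"ay": 0,"az": 0},
  {"fingers": 85,"x": 0,"y": 0,"z": 4,"ax": 0,"ay": 0,"az": 0},
  {"fingers": 85,"x": 0,"y": 0,"z": 0,"ax": 0,"ay": 0,"az": 0},
  {"fingers": 10,"x": 0,"y": 0,"z": 0,"ax": 0,"ay": 0,"az": 0},
  {"fingers": 10,"x": 0,"y": 0,"z": 0,"ax": 0,"ay": 0,"az": 0},
  {"fingers": 10,"x": 0,"y": 0,"z": 0,"ax": 0,"ay": 0,"az": 0},
], force=50)

```text
t: 5.2
eef_pos: [0.507, 0.1791, 0.1682]
tool_rot: [0.0, 0.827, 0.563, 0.001]
contact_force: [0.0, 0.1, -0.1]
gripper_width: 0.508
grasp_force: 0.0
```

Call:
jog_arm([
  {"fingers": 10,"x": 0,"y": 0,"z": 0,"ax": 0,"ay": 0,"az": 0},
  {"fingers": 10,"x": 0,"y": 0,"z": 0,"ax": 0,"ay": 0,"az": 0},
  {"fingers": 10,"x": 0,"y": 0,"z": 0,"ax": 0,"ay": 0,"az": 0},
  {"fingers": 10,"x": 0,"y": 0,"z": 0,"ax": 0,"ay": 0,"az": 0},
  {"fingers": 10,"x": 0,"y": 0,"z": 0,"ax": 0,"ay": 0,"az": 0},
  {"fingers": 10,"x": 0,"y": 0,"z": 0,"ax": 0,"ay": 0,"az": 0},
  {"fingers": 10,"x": 0,"y": 0,"z": 0,"ax": 0,"ay": 0,"az": 0},
  {"fingers": 10,"x": 0,"y": 0,"z": 0,"ax": 0,"ay": 0,"az": 0},
])

```text
t: 6.0
eef_pos: [0.5067, 0.179, 0.1677]
tool_rot: [0.0, 0.827, 0.563, 0.0]
contact_force: [-1.0, -1.2, 5.3]
gripper_width: 0.195
grasp_force: 48.6
```

Gripped: the opening fits the 18 mm handle. Next I lift 18 mm, slide out 90 mm, then raise.

Call:
jog_arm([
  {"fingers": 10,"x": 0,"y": 0,"z": -9,"ax": 0,"ay": 0,"az": 0},
  {"fingers": 10,"x": 0,"y": 0,"z": -9,"ax": 0,"ay": 0,"az": 0},
  {"fingers": 10,"x": 0,"y": 0,"z": 0,"ax": 0,"ay": 0,"az": 0},
  {"fingers": 10,"x": 0,"y": -10,"z": 0,"ax": 0,"ay": 0,"az": 0},
  {"fingers": 10,"x": 0,"y": -20,"z": 0,"ax": 0,"ay": 0,"az": 0},
  {"fingers": 10,"x": 0,"y": -20,"z": 0,"ax": 0,"ay": 0,"az": 0},
  {"fingers": 10,"x": 0,"y": -20,"z": 0,"ax": 0,"ay": 0,"az": 0},
  {"fingers": 10,"x": 0,"y": -20,"z": 0,"ax": 0,"ay": 0,"az": 0},
])

```text
t: 6.8
eef_pos: [0.421, 0.2123, 0.1851]
tool_rot: [-0.0, 0.827, 0.563, -0.0]
contact_force: [-0.2, -0.3, -2.0]
gripper_width: 0.193
grasp_force: 48.8
```

Call:
jog_arm([
  {"fingers": 10,"x": 0,"y": 0,"z": -10,"ax": 0,"ay": 0,"az": 0},
  {"fingers": 10,"x": 0,"y": 0,"z": -20,"ax": 0,"ay": 0,"az": 0},
  {"fingers": 10,"x": 0,"y": 0,"z": -25,"ax": 0,"ay": 0,"az": 0},
  {"fingers": 10,"x": 0,"y": 0,"z": -25,"ax": 0,"ay": 0,"az": 0},
  {"fingers": 10,"x": 0,"y": 0,"z": -25,"ax": 0,"ay": 0,"az": 0},
  {"fingers": 10,"x": 0,"y": 0,"z": -25,"ax": 0,"ay": 0,"az": 0},
  {"fingers": 10,"x": 0,"y": 0,"z": -5,"ax": 0,"ay": 0,"az": 0},
  {"fingers": 10,"x": 0,"y": 0,"z": 0,"ax": 0,"ay": 0,"az": 0},
])

```text
t: 7.6
eef_pos: [0.4231, 0.2121, 0.3209]
tool_rot: [0.0, 0.827, 0.563, 0.001]
contact_force: [0.1, 0.4, -1.5]
gripper_width: 0.195
grasp_force: 49.1
```

Run:
```python
from station import bot
from h import *
np.set_printoptions(precision=4,suppress=True)
o=bot.get_obs();print(o["eef_pos"],o["tool_rot"],o["contact_force"])
t=bot.read_camera("top");s=bot.read_camera("side");w=bot.read_camera("wrist")
for n,c in(("top",t),("side",s),("wrist",w)):np.save(f"pics/{n}2.npy",c["pixels"])
a=np.full((570,800,3),255,np.uint8)
a[:300,:400]=cv2.resize(t["pixels"][180:300,300:460],(400,300),interpolation=cv2.INTER_CUBIC)
a[:300,400:]=cv2.resize(s["pixels"][130:250,290:450],(400,300),interpolation=cv2.INTER_CUBIC)
a[320:570,:400]=cv2.resize(w["pixels"],(400,250))
cv2.imwrite("pics/m2.png",a[:,:,::-1])
```

```text
[0.4231 0.2121 0.3209] [0.0004 0.8267 0.5627 0.0009] [ 0.0638  0.4091 -1.4785]
```

View pics/m2.png

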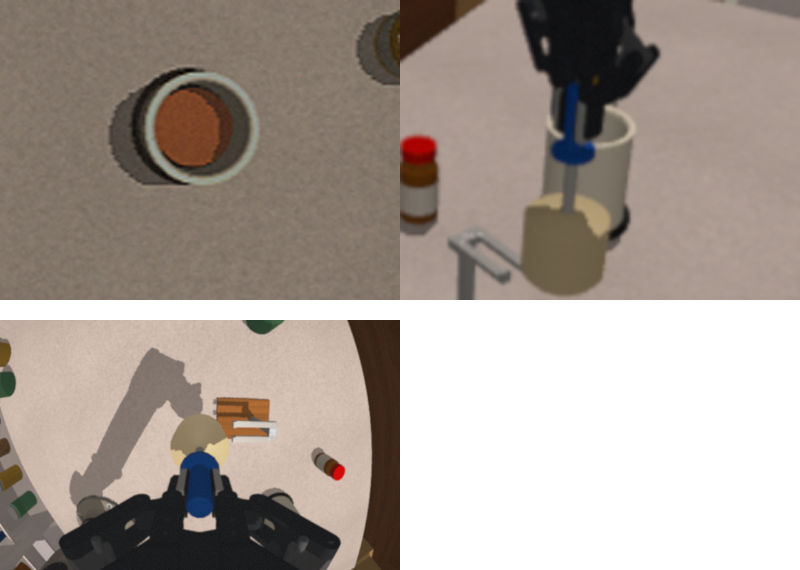

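The brush is in hand and upright. The crock's rim in the top crop is centred at (202,127), which is full-picture (380.9,231). The side picture will cross-check it.

Run:
```python
from station import bot
from h import *
np.set_printoptions(precision=4,suppress=True)
t=bot.read_camera("top");s=bot.read_camera("side")
T=onz(t,380.9,231,.13);print(T,proj(s,T))
P=np.load("pics/side0.npy");H,S,V=[a.astype(int) for a in cv2.split(cv2.cvtColor(P,cv2.COLOR_RGB2HSV))]
for v in range(172,196,3):
    print(v,"".join("%4d"%k for k in V[v,342:390:2]));print("   ","".join("%4d"%k for k in S[v,342:390:2]))
print([tuple(np.round(proj(s,T+[.052*np.cos(a),.052*np.sin(a),0]),1)) for a in np.arange(0,6.28,.785)])
```

```text
[ 0.5387 -0.1254  0.13  ] (np.float64(365.95661750499346), np.float64(178.21807162561643))
172  162 161 163 162 160 163 172 174 173 176 172 175 176 178 180 173 156 130 161 163 163 163 163 164
      39  40  38  38  38  39  42  44  46  46  44  44  42  40  45  44  41  39  38  39  39  41  39  39
175  162 161 161 162 182 180 146 125 121 120 122 122 122 122 122 124 134 156 179 176 165 163 163 161
      39  38  40  39  43  45  45  45  46  45  44  44  44  46  44  45  46  46  44  42  39  39  41  40
178  163 164 162 170 187 118 109 114 118 120 121 122 121 121 120 117 113 110 112 155 186 164 161 160
      38  39  39  42  45  45  47  45  48  47  44  46  44  46  47  44  45  44  46  46  45  39  40  38
181  165 163 164 152 183 131 109 114 118 120 122 122 121 121 119 116 113 108 102 105 186 173 161 161
      39  39  39  42  46  47  44  47  45  45  46  46  44  46  45  44  45  45  45  46  47  41  38  38
184  167 166 166 135 101 148 168 135 121 120 121 122 122 121 119 115 112 108 110 166 173 162 162 163
      40  40  38  40  45  47  44  45  46  45  44  46  46  46  45  44  46  45  46  45  46  39  39  39
[... 227 characters left out ...]
 106 110 113 116 118 120 121 123 123 123 122 119 116 115 109 134 166 166 164
      38  37  38  41  46  46  44  45  46  43  45  44  44  44  44  44  45  46  44  47  40  40  40  37
193  166 167 164 112 100 107 111 114 117 119 121 122 121 121 121 121 119 117 112 107 145 165 165 165
      38  38  37  43  43  45  46  45  46  47  46  48  44  44  44  46  47  46  46  45  40  39  40  39
[(np.float64(349.7), np.float64(173.5)), (np.float64(348.9), np.float64(180.3)), (np.float64(358.4), np.float64(186.1)), (np.float64(372.7), np.float64(187.3)), (np.float64(382.8), np.float64(183.1)), (np.float64(382.7), np.float64(176.2)), (np.float64(373.1), np.float64(170.8)), (np.float64(359.7), np.float64(169.7))]
```

The two views agree: the crock's axis is at (0.5387, -0.1254). I'll move the brush above it.

Call:
jog_arm([
  {"fingers": 10,"x": -30,"y": 10,"z": 0,"ax": 0,"ay": 0,"az": 0},
  {"fingers": 10,"x": -36,"y": 20,"z": 0,"ax": 0,"ay": 0,"az": 0},
  {"fingers": 10,"x": -36,"y": 30,"z": 0,"ax": 0,"ay": 0,"az": 0},
  {"fingers": 10,"x": -36,"y": 34,"z": 0,"ax": 0,"ay": 0,"az": 0},
  {"fingers": 10,"x": -36,"y": 34,"z": 0,"ax": 0,"ay": 0,"az": 0},
  {"fingers": 10,"x": -36,"y": 34,"z": 0,"ax": 0,"ay": 0,"az": 0},
  {"fingers": 10,"x": -32,"y": 34,"z": 0,"ax": 0,"ay": 0,"az": 0},
  {"fingers": 10,"x": -30,"y": 34,"z": 0,"ax": 0,"ay": 0,"az": 0},
])

```text
t: 8.65
eef_pos: [0.5371, -0.1277, 0.3193]
tool_rot: [-0.0, 0.827, 0.562, -0.001]
contact_force: [0.9, 0.7, -1.3]
gripper_width: 0.196
grasp_force: 48.9
```

Call:
jog_arm([
  {"fingers": 10,"x": 0,"y": 1,"z": 0,"ax": 0,"ay": 0,"az": 0},
  {"fingers": 10,"x": 0,"y": 0,"z": 0,"ax": 0,"ay": 0,"az": 0},
  {"fingers": 10,"x": 0,"y": 0,"z": 0,"ax": 0,"ay": 0,"az": 0},
  {"fingers": 10,"x": 0,"y": 0,"z": 10,"ax": 0,"ay": 0,"az": 0},
  {"fingers": 10,"x": 0,"y": 0,"z": 10,"ax": 0,"ay": 0,"az": 0},
  {"fingers": 10,"x": 0,"y": 0,"z": 0,"ax": 0,"ay": 0,"az": 0},
  {"fingers": 10,"x": 0,"y": 0,"z": 0,"ax": 0,"ay": 0,"az": 0},
  {"fingers": 10,"x": 0,"y": 0,"z": 0,"ax": 0,"ay": 0,"az": 0},
])

```text
t: 9.45
eef_pos: [0.5381, -0.1257, 0.3006]
tool_rot: [0.0, 0.827, 0.563, 0.0]
contact_force: [-0.8, -0.3, -1.2]
gripper_width: 0.197
grasp_force: 49.1
```

Run:
```python
from station import bot
from h import *
np.set_printoptions(precision=4,suppress=True)
o=bot.get_obs();print(o["eef_pos"],o["tool_rot"],o["contact_force"])
s=bot.read_camera("side");w=bot.read_camera("wrist")
a=np.full((400,800,3),255,np.uint8)
a[:,:400]=cv2.resize(s["pixels"][120:240,300:420],(400,400),interpolation=cv2.INTER_CUBIC)
a[:250,400:]=cv2.resize(w["pixels"],(400,250))
cv2.imwrite("pics/m3.png",a[:,:,::-1])
```

```text
[ 0.5381 -0.1257  0.3006] [0.0002 0.8265 0.5629 0.0001] [-0.7946 -0.3442 -1.2333]
```

View pics/m3.png

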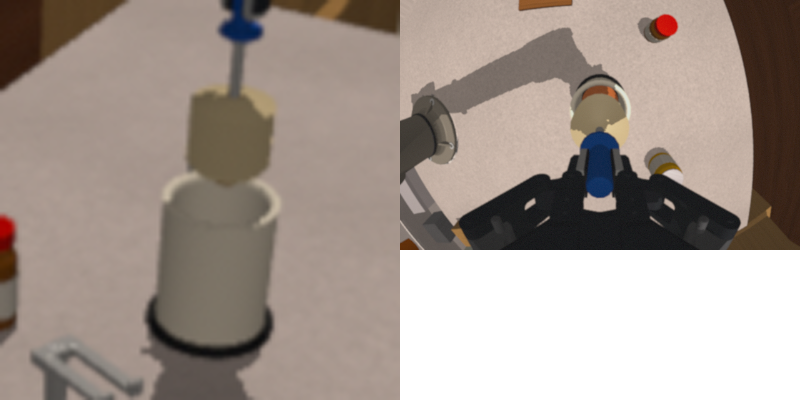

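The brush is centred over the mouth: the core is at side crop x≈230 against 221 for the crock, which fits perspective, and both are at x=600 in the wrist part. Now I go down to just above the highest possible floor, then feel for it.

Call:
jog_arm([
  {"fingers": 10,"x": 0,"y": 0,"z": 12,"ax": 0,"ay": 0,"az": 0},
  {"fingers": 10,"x": 0,"y": 0,"z": 14,"ax": 0,"ay": 0,"az": 0},
  {"fingers": 10,"x": 0,"y": 0,"z": 14,"ax": 0,"ay": 0,"az": 0},
  {"fingers": 10,"x": 0,"y": 0,"z": 14,"ax": 0,"ay": 0,"az": 0},
  {"fingers": 10,"x": 0,"y": 0,"z": 12,"ax": 0,"ay": 0,"az": 0},
  {"fingers": 10,"x": 0,"y": 0,"z": 7,"ax": 0,"ay": 0,"az": 0},
  {"fingers": 10,"x": 0,"y": 0,"z": 0,"ax": 0,"ay": 0,"az": 0},
  {"fingers": 10,"x": 0,"y": 0,"z": 0,"ax": 0,"ay": 0,"az": 0},
])

```text
t: 10.35
eef_pos: [0.5382, -0.1258, 0.2275]
tool_rot: [0.0, 0.827, 0.563, 0.0]
contact_force: [-0.4, -0.1, -1.5]
gripper_width: 0.192
grasp_force: 49.1
```

Call:
jog_arm([
  {"fingers": 10,"x": 0,"y": 0,"z": 2,"ax": 0,"ay": 0,"az": 0},
  {"fingers": 10,"x": 0,"y": 0,"z": 2,"ax": 0,"ay": 0,"az": 0},
  {"fingers": 10,"x": 0,"y": 0,"z": 2,"ax": 0,"ay": 0,"az": 0},
  {"fingers": 10,"x": 0,"y": 0,"z": 1,"ax": 0,"ay": 0,"az": 0},
  {"fingers": 10,"x": 0,"y": 0,"z": 0,"ax": 0,"ay": 0,"az": 0},
  {"fingers": 10,"x": 0,"y": 0,"z": 0,"ax": 0,"ay": 0,"az": 0},
  {"fingers": 10,"x": 0,"y": 0,"z": 0,"ax": 0,"ay": 0,"az": 0},
  {"fingers": 10,"x": 0,"y": 0,"z": 0,"ax": 0,"ay": 0,"az": 0},
])

```text
t: 11.15
eef_pos: [0.538, -0.1258, 0.2204]
tool_rot: [0.0, 0.827, 0.563, 0.0]
contact_force: [0.6, 0.7, -1.8]
gripper_width: 0.197
grasp_force: 49.1
```

Call:
jog_arm([
  {"fingers": 10,"x": 0,"y": 0,"z": 2,"ax": 0,"ay": 0,"az": 0},
  {"fingers": 10,"x": 0,"y": 0,"z": 2,"ax": 0,"ay": 0,"az": 0},
  {"fingers": 10,"x": 0,"y": 0,"z": 2,"ax": 0,"ay": 0,"az": 0},
  {"fingers": 10,"x": 0,"y": 0,"z": 1,"ax": 0,"ay": 0,"az": 0},
  {"fingers": 10,"x": 0,"y": 0,"z": 0,"ax": 0,"ay": 0,"az": 0},
  {"fingers": 10,"x": 0,"y": 0,"z": 0,"ax": 0,"ay": 0,"az": 0},
  {"fingers": 10,"x": 0,"y": 0,"z": 0,"ax": 0,"ay": 0,"az": 0},
  {"fingers": 10,"x": 0,"y": 0,"z": 0,"ax": 0,"ay": 0,"az": 0},
])

```text
t: 11.95
eef_pos: [0.538, -0.1258, 0.2134]
tool_rot: [0.0, 0.827, 0.563, 0.0]
contact_force: [0.1, 0.1, -1.5]
gripper_width: 0.193
grasp_force: 49.1
```

Call:
jog_arm([
  {"fingers": 10,"x": 0,"y": 0,"z": 2,"ax": 0,"ay": 0,"az": 0},
  {"fingers": 10,"x": 0,"y": 0,"z": 2,"ax": 0,"ay": 0,"az": 0},
  {"fingers": 10,"x": 0,"y": 0,"z": 2,"ax": 0,"ay": 0,"az": 0},
  {"fingers": 10,"x": 0,"y": 0,"z": 1,"ax": 0,"ay": 0,"az": 0},
  {"fingers": 10,"x": 0,"y": 0,"z": 0,"ax": 0,"ay": 0,"az": 0},
  {"fingers": 10,"x": 0,"y": 0,"z": 0,"ax": 0,"ay": 0,"az": 0},
  {"fingers": 10,"x": 0,"y": 0,"z": 0,"ax": 0,"ay": 0,"az": 0},
  {"fingers": 10,"x": 0,"y": 0,"z": 0,"ax": 0,"ay": 0,"az": 0},
])

```text
t: 12.75
eef_pos: [0.538, -0.1258, 0.2064]
tool_rot: [0.0, 0.827, 0.563, 0.0]
contact_force: [0.7, -0.0, -0.5]
gripper_width: 0.195
grasp_force: 49.1
```

Call:
jog_arm([
  {"fingers": 10,"x": 0,"y": 0,"z": 1,"ax": 0,"ay": 0,"az": 0},
  {"fingers": 10,"x": 0,"y": 0,"z": 1,"ax": 0,"ay": 0,"az": 0},
  {"fingers": 10,"x": 0,"y": 0,"z": 1,"ax": 0,"ay": 0,"az": 0},
  {"fingers": 10,"x": 0,"y": 0,"z": 1,"ax": 0,"ay": 0,"az": 0},
  {"fingers": 10,"x": 0,"y": 0,"z": 0,"ax": 0,"ay": 0,"az": 0},
  {"fingers": 10,"x": 0,"y": 0,"z": 0,"ax": 0,"ay": 0,"az": 0},
  {"fingers": 10,"x": 0,"y": 0,"z": 0,"ax": 0,"ay": 0,"az": 0},
  {"fingers": 10,"x": 0,"y": 0,"z": 0,"ax": 0,"ay": 0,"az": 0},
])

```text
t: 13.55
eef_pos: [0.538, -0.1259, 0.2024]
tool_rot: [0.0, 0.827, 0.563, 0.0]
contact_force: [0.5, 0.5, -1.3]
gripper_width: 0.192
grasp_force: 49.1
```

Not there yet; that was noise.

Call:
jog_arm([
  {"fingers": 10,"x": 0,"y": 0,"z": 2,"ax": 0,"ay": 0,"az": 0},
  {"fingers": 10,"x": 0,"y": 0,"z": 2,"ax": 0,"ay": 0,"az": 0},
  {"fingers": 10,"x": 0,"y": 0,"z": 2,"ax": 0,"ay": 0,"az": 0},
  {"fingers": 10,"x": 0,"y": 0,"z": 1,"ax": 0,"ay": 0,"az": 0},
  {"fingers": 10,"x": 0,"y": 0,"z": 0,"ax": 0,"ay": 0,"az": 0},
  {"fingers": 10,"x": 0,"y": 0,"z": 0,"ax": 0,"ay": 0,"az": 0},
  {"fingers": 10,"x": 0,"y": 0,"z": 0,"ax": 0,"ay": 0,"az": 0},
  {"fingers": 10,"x": 0,"y": 0,"z": 0,"ax": 0,"ay": 0,"az": 0},
])

```text
t: 14.35
eef_pos: [0.5382, -0.1258, 0.1955]
tool_rot: [0.0, 0.827, 0.563, 0.0]
contact_force: [0.8, -0.4, 2.7]
gripper_width: 0.201
grasp_force: 49.4
```

About 4 N above the baseline, so that's the floor. I'll hold 1 mm deeper to confirm, then stroke up 75 mm.

Call:
jog_arm([
  {"fingers": 10,"x": 0,"y": 0,"z": 1,"ax": 0,"ay": 0,"az": 0},
  {"fingers": 10,"x": 0,"y": 0,"z": 0,"ax": 0,"ay": 0,"az": 0},
  {"fingers": 10,"x": 0,"y": 0,"z": 0,"ax": 0,"ay": 0,"az": 0},
  {"fingers": 10,"x": 0,"y": 0,"z": 0,"ax": 0,"ay": 0,"az": 0},
  {"fingers": 10,"x": 0,"y": 0,"z": 0,"ax": 0,"ay": 0,"az": 0},
  {"fingers": 10,"x": 0,"y": 0,"z": 0,"ax": 0,"ay": 0,"az": 0},
  {"fingers": 10,"x": 0,"y": 0,"z": 0,"ax": 0,"ay": 0,"az": 0},
  {"fingers": 10,"x": 0,"y": 0,"z": 0,"ax": 0,"ay": 0,"az": 0},
])

```text
t: 15.15
eef_pos: [0.5381, -0.1258, 0.1943]
tool_rot: [0.0, 0.827, 0.563, 0.0]
contact_force: [0.6, -0.3, 3.9]
gripper_width: 0.193
grasp_force: 49.6
```

Call:
jog_arm([
  {"fingers": 10,"x": 0,"y": 0,"z": -10,"ax": 0,"ay": 0,"az": 0},
  {"fingers": 10,"x": 0,"y": 0,"z": -15,"ax": 0,"ay": 0,"az": 0},
  {"fingers": 10,"x": 0,"y": 0,"z": -15,"ax": 0,"ay": 0,"az": 0},
  {"fingers": 10,"x": 0,"y": 0,"z": -15,"ax": 0,"ay": 0,"az": 0},
  {"fingers": 10,"x": 0,"y": 0,"z": -15,"ax": 0,"ay": 0,"az": 0},
  {"fingers": 10,"x": 0,"y": 0,"z": -5,"ax": 0,"ay": 0,"az": 0},
  {"fingers": 10,"x": 0,"y": 0,"z": 0,"ax": 0,"ay": 0,"az": 0},
  {"fingers": 10,"x": 0,"y": 0,"z": 0,"ax": 0,"ay": 0,"az": 0},
])

```text
t: 15.95
eef_pos: [0.5376, -0.1259, 0.269]
tool_rot: [-0.0, 0.827, 0.563, -0.0]
contact_force: [0.5, -0.0, -1.3]
gripper_width: 0.196
grasp_force: 49.1
```

First stroke done, with about 5 N on the floor. Strokes two and three repeat it.

Call:
jog_arm([
  {"fingers": 10,"x": 0,"y": 0,"z": 12,"ax": 0,"ay": 0,"az": 0},
  {"fingers": 10,"x": 0,"y": 0,"z": 15,"ax": 0,"ay": 0,"az": 0},
  {"fingers": 10,"x": 0,"y": 0,"z": 15,"ax": 0,"ay": 0,"az": 0},
  {"fingers": 10,"x": 0,"y": 0,"z": 12,"ax": 0,"ay": 0,"az": 0},
  {"fingers": 10,"x": 0,"y": 0,"z": 8,"ax": 0,"ay": 0,"az": 0},
  {"fingers": 10,"x": 0,"y": 0,"z": 5,"ax": 0,"ay": 0,"az": 0},
  {"fingers": 10,"x": 0,"y": 0,"z": 4,"ax": 0,"ay": 0,"az": 0},
  {"fingers": 10,"x": 0,"y": 0,"z": 2,"ax": 0,"ay": 0,"az": 0},
])

```text
t: 16.75
eef_pos: [0.538, -0.1257, 0.1965]
tool_rot: [0.0, 0.827, 0.563, -0.0]
contact_force: [-1.7, -0.4, 2.7]
gripper_width: 0.196
grasp_force: 49.5
```

Call:
jog_arm([
  {"fingers": 10,"x": 0,"y": 0,"z": 2,"ax": 0,"ay": 0,"az": 0},
  {"fingers": 10,"x": 0,"y": 0,"z": 0,"ax": 0,"ay": 0,"az": 0},
  {"fingers": 10,"x": 0,"y": 0,"z": 0,"ax": 0,"ay": 0,"az": 0},
  {"fingers": 10,"x": 0,"y": 0,"z": 0,"ax": 0,"ay": 0,"az": 0},
  {"fingers": 10,"x": 0,"y": 0,"z": 0,"ax": 0,"ay": 0,"az": 0},
  {"fingers": 10,"x": 0,"y": 0,"z": 0,"ax": 0,"ay": 0,"az": 0},
  {"fingers": 10,"x": 0,"y": 0,"z": 0,"ax": 0,"ay": 0,"az": 0},
  {"fingers": 10,"x": 0,"y": 0,"z": 0,"ax": 0,"ay": 0,"az": 0},
])

```text
t: 17.55
eef_pos: [0.5381, -0.1258, 0.1944]
tool_rot: [0.0, 0.827, 0.563, 0.0]
contact_force: [-1.7, -0.4, 3.4]
gripper_width: 0.198
grasp_force: 49.7
```

Call:
jog_arm([
  {"fingers": 10,"x": 0,"y": 0,"z": -10,"ax": 0,"ay": 0,"az": 0},
  {"fingers": 10,"x": 0,"y": 0,"z": -15,"ax": 0,"ay": 0,"az": 0},
  {"fingers": 10,"x": 0,"y": 0,"z": -15,"ax": 0,"ay": 0,"az": 0},
  {"fingers": 10,"x": 0,"y": 0,"z": -15,"ax": 0,"ay": 0,"az": 0},
  {"fingers": 10,"x": 0,"y": 0,"z": -15,"ax": 0,"ay": 0,"az": 0},
  {"fingers": 10,"x": 0,"y": 0,"z": -5,"ax": 0,"ay": 0,"az": 0},
  {"fingers": 10,"x": 0,"y": 0,"z": 0,"ax": 0,"ay": 0,"az": 0},
  {"fingers": 10,"x": 0,"y": 0,"z": 0,"ax": 0,"ay": 0,"az": 0},
])

```text
t: 18.35
eef_pos: [0.5377, -0.1259, 0.269]
tool_rot: [-0.0, 0.827, 0.563, -0.0]
contact_force: [-0.2, -0.5, -2.0]
gripper_width: 0.191
grasp_force: 49.1
```

Call:
jog_arm([
  {"fingers": 10,"x": 0,"y": 0,"z": 12,"ax": 0,"ay": 0,"az": 0},
  {"fingers": 10,"x": 0,"y": 0,"z": 15,"ax": 0,"ay": 0,"az": 0},
  {"fingers": 10,"x": 0,"y": 0,"z": 15,"ax": 0,"ay": 0,"az": 0},
  {"fingers": 10,"x": 0,"y": 0,"z": 12,"ax": 0,"ay": 0,"az": 0},
  {"fingers": 10,"x": 0,"y": 0,"z": 8,"ax": 0,"ay": 0,"az": 0},
  {"fingers": 10,"x": 0,"y": 0,"z": 5,"ax": 0,"ay": 0,"az": 0},
  {"fingers": 10,"x": 0,"y": 0,"z": 4,"ax": 0,"ay": 0,"az": 0},
  {"fingers": 10,"x": 0,"y": 0,"z": 2,"ax": 0,"ay": 0,"az": 0},
])

```text
t: 19.15
eef_pos: [0.538, -0.1257, 0.1964]
tool_rot: [0.0, 0.827, 0.563, -0.0]
contact_force: [-1.5, 0.5, 2.9]
gripper_width: 0.197
grasp_force: 49.5
```

Call:
jog_arm([
  {"fingers": 10,"x": 0,"y": 0,"z": 2,"ax": 0,"ay": 0,"az": 0},
  {"fingers": 10,"x": 0,"y": 0,"z": 0,"ax": 0,"ay": 0,"az": 0},
  {"fingers": 10,"x": 0,"y": 0,"z": 0,"ax": 0,"ay": 0,"az": 0},
  {"fingers": 10,"x": 0,"y": 0,"z": 0,"ax": 0,"ay": 0,"az": 0},
  {"fingers": 10,"x": 0,"y": 0,"z": 0,"ax": 0,"ay": 0,"az": 0},
  {"fingers": 10,"x": 0,"y": 0,"z": 0,"ax": 0,"ay": 0,"az": 0},
  {"fingers": 10,"x": 0,"y": 0,"z": 0,"ax": 0,"ay": 0,"az": 0},
  {"fingers": 10,"x": 0,"y": 0,"z": 0,"ax": 0,"ay": 0,"az": 0},
])

```text
t: 19.95
eef_pos: [0.5381, -0.1259, 0.1944]
tool_rot: [0.0, 0.827, 0.563, 0.0]
contact_force: [-1.6, 0.2, 4.0]
gripper_width: 0.2
grasp_force: 49.7
```

Call:
jog_arm([
  {"fingers": 10,"x": 0,"y": 0,"z": -10,"ax": 0,"ay": 0,"az": 0},
  {"fingers": 10,"x": 0,"y": 0,"z": -15,"ax": 0,"ay": 0,"az": 0},
  {"fingers": 10,"x": 0,"y": 0,"z": -15,"ax": 0,"ay": 0,"az": 0},
  {"fingers": 10,"x": 0,"y": 0,"z": -15,"ax": 0,"ay": 0,"az": 0},
  {"fingers": 10,"x": 0,"y": 0,"z": -15,"ax": 0,"ay": 0,"az": 0},
  {"fingers": 10,"x": 0,"y": 0,"z": -5,"ax": 0,"ay": 0,"az": 0},
  {"fingers": 10,"x": 0,"y": 0,"z": 0,"ax": 0,"ay": 0,"az": 0},
  {"fingers": 10,"x": 0,"y": 0,"z": 0,"ax": 0,"ay": 0,"az": 0},
])

```text
t: 20.75
eef_pos: [0.5377, -0.1259, 0.269]
tool_rot: [-0.0, 0.827, 0.563, -0.0]
contact_force: [0.2, 0.0, -1.1]
gripper_width: 0.198
grasp_force: 49.2
```

All three strokes are done, each at about 5 N. I'll raise and go back the same way to the front of the fork.

Call:
jog_arm([
  {"fingers": 10,"x": 0,"y": 0,"z": -12,"ax": 0,"ay": 0,"az": 0},
  {"fingers": 10,"x": 0,"y": 0,"z": -20,"ax": 0,"ay": 0,"az": 0},
  {"fingers": 10,"x": 0,"y": 0,"z": -20,"ax": 0,"ay": 0,"az": 0},
  {"fingers": 10,"x": 15,"y": -20,"z": 0,"ax": 0,"ay": 0,"az": 0},
  {"fingers": 10,"x": 25,"y": -34,"z": 0,"ax": 0,"ay": 0,"az": 0},
  {"fingers": 10,"x": 30,"y": -34,"z": 0,"ax": 0,"ay": 0,"az": 0},
  {"fingers": 10,"x": 32,"y": -34,"z": 0,"ax": 0,"ay": 0,"az": 0},
  {"fingers": 10,"x": 34,"y": -34,"z": 0,"ax": 0,"ay": 0,"az": 0},
])

```text
t: 21.55
eef_pos: [0.4415, 0.0591, 0.3217]
tool_rot: [0.0, 0.827, 0.562, -0.0]
contact_force: [0.8, 1.5, -1.5]
gripper_width: 0.196
grasp_force: 49.1
```

Call:
jog_arm([
  {"fingers": 10,"x": 34,"y": -30,"z": 0,"ax": 0,"ay": 0,"az": 0},
  {"fingers": 10,"x": 34,"y": -25,"z": 0,"ax": 0,"ay": 0,"az": 0},
  {"fingers": 10,"x": 34,"y": -15,"z": 0,"ax": 0,"ay": 0,"az": 0},
  {"fingers": 10,"x": 25,"y": -5,"z": 0,"ax": 0,"ay": 0,"az": 0},
  {"fingers": 10,"x": 9,"y": 0,"z": 0,"ax": 0,"ay": 0,"az": 0},
  {"fingers": 10,"x": 0,"y": 0,"z": 0,"ax": 0,"ay": 0,"az": 0},
  {"fingers": 10,"x": 0,"y": 0,"z": 0,"ax": 0,"ay": 0,"az": 0},
  {"fingers": 10,"x": 0,"y": 0,"z": 0,"ax": 0,"ay": 0,"az": 0},
])

```text
t: 22.35
eef_pos: [0.4229, 0.2103, 0.3211]
tool_rot: [0.0, 0.827, 0.562, -0.0]
contact_force: [0.1, -0.9, -1.3]
gripper_width: 0.197
grasp_force: 49.1
```

Call:
jog_arm([
  {"fingers": 10,"x": 2,"y": 0,"z": 10,"ax": 0,"ay": 0,"az": 0},
  {"fingers": 10,"x": 0,"y": 0,"z": 25,"ax": 0,"ay": 0,"az": 0},
  {"fingers": 10,"x": 0,"y": 0,"z": 25,"ax": 0,"ay": 0,"az": 0},
  {"fingers": 10,"x": 0,"y": 0,"z": 25,"ax": 0,"ay": 0,"az": 0},
  {"fingers": 10,"x": 0,"y": 0,"z": 25,"ax": 0,"ay": 0,"az": 0},
  {"fingers": 10,"x": 0,"y": 0,"z": 20,"ax": 0,"ay": 0,"az": 0},
  {"fingers": 10,"x": 0,"y": 0,"z": 5,"ax": 0,"ay": 0,"az": 0},
  {"fingers": 10,"x": 0,"y": 0,"z": 0,"ax": 0,"ay": 0,"az": 0},
])

```text
t: 23.15
eef_pos: [0.423, 0.2132, 0.1856]
tool_rot: [-0.0, 0.827, 0.563, -0.001]
contact_force: [1.2, -0.1, -1.0]
gripper_width: 0.194
grasp_force: 49.1
```

Call:
jog_arm([
  {"fingers": 10,"x": 0,"y": 10,"z": 0,"ax": 0,"ay": 0,"az": 0},
  {"fingers": 10,"x": 0,"y": 15,"z": 0,"ax": 0,"ay": 0,"az": 0},
  {"fingers": 10,"x": 0,"y": 15,"z": 0,"ax": 0,"ay": 0,"az": 0},
  {"fingers": 10,"x": 0,"y": 15,"z": 0,"ax": 0,"ay": 0,"az": 0},
  {"fingers": 10,"x": 0,"y": 15,"z": 0,"ax": 0,"ay": 0,"az": 0},
  {"fingers": 10,"x": 0,"y": 12,"z": 0,"ax": 0,"ay": 0,"az": 0},
  {"fingers": 10,"x": 0,"y": 8,"z": 0,"ax": 0,"ay": 0,"az": 0},
  {"fingers": 10,"x": 0,"y": 0,"z": 0,"ax": 0,"ay": 0,"az": 0},
])

```text
t: 23.95
eef_pos: [0.5082, 0.1802, 0.1861]
tool_rot: [-0.0, 0.827, 0.562, 0.0]
contact_force: [-0.2, 0.4, -1.4]
gripper_width: 0.197
grasp_force: 49.1
```

Run:
```python
from station import bot
from h import *
o=bot.get_obs();print(o["eef_pos"],o["tool_rot"],o["contact_force"])
s=bot.read_camera("side");w=bot.read_camera("wrist")
a=np.full((400,800,3),255,np.uint8)
a[:,:400]=cv2.resize(s["pixels"][190:300,270:380],(400,400),interpolation=cv2.INTER_CUBIC)
a[:,400:]=cv2.resize(w["pixels"][90:290,220:420],(400,400))
cv2.imwrite("pics/m4.png",a[:,:,::-1])
```

```text
[0.50822699 0.18020269 0.18608527] [-1.32639780e-04  8.27011248e-01  5.62185359e-01  3.69061398e-06] [-0.16171046  0.38202906 -1.42917286]
```

View pics/m4.png

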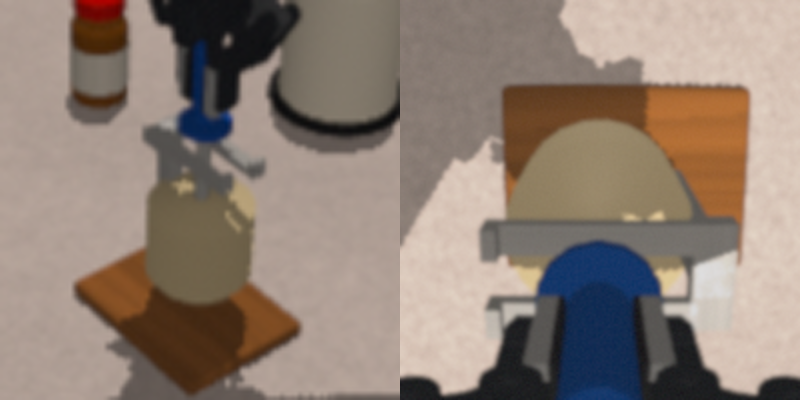

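The brush is in the slot: the collar is over the prongs at side crop (205,125), and the stem is between the prongs in the wrist crop. I'll correct by about 1.5 mm, lower it, and let go.

Call:
jog_arm([
  {"fingers": 10,"x": -1.5,"y": -1,"z": 0,"ax": 0,"ay": 0,"az": 0},
  {"fingers": 10,"x": 0,"y": 0,"z": 5,"ax": 0,"ay": 0,"az": 0},
  {"fingers": 10,"x": 0,"y": 0,"z": 5,"ax": 0,"ay": 0,"az": 0},
  {"fingers": 10,"x": 0,"y": 0,"z": 4,"ax": 0,"ay": 0,"az": 0},
  {"fingers": 10,"x": 0,"y": 0,"z": 3,"ax": 0,"ay": 0,"az": 0},
  {"fingers": 10,"x": 0,"y": 0,"z": 1,"ax": 0,"ay": 0,"az": 0},
  {"fingers": 10,"x": 0,"y": 0,"z": 0,"ax": 0,"ay": 0,"az": 0},
  {"fingers": 10,"x": 0,"y": 0,"z": 0,"ax": 0,"ay": 0,"az": 0},
])

```text
t: 24.85
eef_pos: [0.5058, 0.1799, 0.1684]
tool_rot: [-0.0, 0.827, 0.563, 0.0]
contact_force: [0.2, -0.4, -1.1]
gripper_width: 0.196
grasp_force: 49.4
```

Call:
jog_arm([
  {"fingers": 10,"x": 0,"y": 0,"z": 0.5,"ax": 0,"ay": 0,"az": 0},
  {"fingers": 10,"x": 0,"y": 0,"z": 0.5,"ax": 0,"ay": 0,"az": 0},
  {"fingers": 10,"x": 0,"y": 0,"z": 0,"ax": 0,"ay": 0,"az": 0},
  {"fingers": 10,"x": 0,"y": 0,"z": 0,"ax": 0,"ay": 0,"az": 0},
  {"fingers": 10,"x": 0,"y": 0,"z": 0,"ax": 0,"ay": 0,"az": 0},
  {"fingers": 10,"x": 0,"y": 0,"z": 0,"ax": 0,"ay": 0,"az": 0},
  {"fingers": 10,"x": 0,"y": 0,"z": 0,"ax": 0,"ay": 0,"az": 0},
  {"fingers": 10,"x": 0,"y": 0,"z": 0,"ax": 0,"ay": 0,"az": 0},
])

```text
t: 25.65
eef_pos: [0.5059, 0.1798, 0.1678]
tool_rot: [0.0, 0.827, 0.563, 0.0]
contact_force: [-2.4, -0.6, 5.7]
gripper_width: 0.193
grasp_force: 49.6
```

Seated, with the force up. I'll open gradually, let it settle, then rise.

Call:
jog_arm([
  {"fingers": 25,"x": 0,"y": 0,"z": 0,"ax": 0,"ay": 0,"az": 0},
  {"fingers": 35,"x": 0,"y": 0,"z": 0,"ax": 0,"ay": 0,"az": 0},
  {"fingers": 50,"x": 0,"y": 0,"z": 0,"ax": 0,"ay": 0,"az": 0},
  {"fingers": 85,"x": 0,"y": 0,"z": 0,"ax": 0,"ay": 0,"az": 0},
  {"fingers": 85,"x": 0,"y": 0,"z": 0,"ax": 0,"ay": 0,"az": 0},
  {"fingers": 85,"x": 0,"y": 0,"z": 0,"ax": 0,"ay": 0,"az": 0},
  {"fingers": 85,"x": 0,"y": 0,"z": 0,"ax": 0,"ay": 0,"az": 0},
  {"fingers": 85,"x": 0,"y": 0,"z": 0,"ax": 0,"ay": 0,"az": 0},
])

```text
t: 26.45
eef_pos: [0.5058, 0.1797, 0.1673]
tool_rot: [0.0, 0.827, 0.563, 0.0]
contact_force: [0.5, 1.0, -0.6]
gripper_width: 0.993
grasp_force: 0.0
```

Call:
jog_arm([
  {"fingers": 85,"x": 0,"y": 0,"z": -8,"ax": 0,"ay": 0,"az": 0},
  {"fingers": 85,"x": 0,"y": 0,"z": -18,"ax": 0,"ay": 0,"az": 0},
  {"fingers": 85,"x": 0,"y": 0,"z": -20,"ax": 0,"ay": 0,"az": 0},
  {"fingers": 85,"x": 0,"y": 0,"z": -20,"ax": 0,"ay": 0,"az": 0},
  {"fingers": 85,"x": 0,"y": 0,"z": -20,"ax": 0,"ay": 0,"az": 0},
  {"fingers": 85,"x": 0,"y": 0,"z": -15,"ax": 0,"ay": 0,"az": 0},
  {"fingers": 85,"x": 0,"y": 0,"z": 0,"ax": 0,"ay": 0,"az": 0},
  {"fingers": 85,"x": 0,"y": 0,"z": 0,"ax": 0,"ay": 0,"az": 0},
])

```text
t: 27.25
eef_pos: [0.5057, 0.1796, 0.2681]
tool_rot: [0.0, 0.827, 0.563, -0.0]
contact_force: [-0.5, -1.1, 0.2]
gripper_width: 0.995
grasp_force: 0.0
```

Run:
```python
from station import bot
from h import *
o=bot.get_obs();print(o["eef_pos"],o["contact_force"])
s=bot.read_camera("side");w=bot.read_camera("wrist")
H,S,V=[x.astype(int) for x in cv2.split(cv2.cvtColor(s["pixels"],cv2.COLOR_RGB2HSV))]
print(cv2.boundingRect(big((H>100)&(H<130)&(S>130),(305,195,350,245))),"was (320,209,14,26)")
a=np.full((400,800,3),255,np.uint8)
a[:,:400]=cv2.resize(s["pixels"][190:300,270:380],(400,400),interpolation=cv2.INTER_CUBIC)
a[:,400:]=cv2.resize(w["pixels"][90:290,220:420],(400,400))
cv2.imwrite("pics/m5.png",a[:,:,::-1])
```

```text
[0.5056565  0.17955697 0.26810882] [-0.47743033 -1.07085217  0.17616027]
(320, 209, 14, 27) was (320,209,14,26)
```

View pics/m5.png

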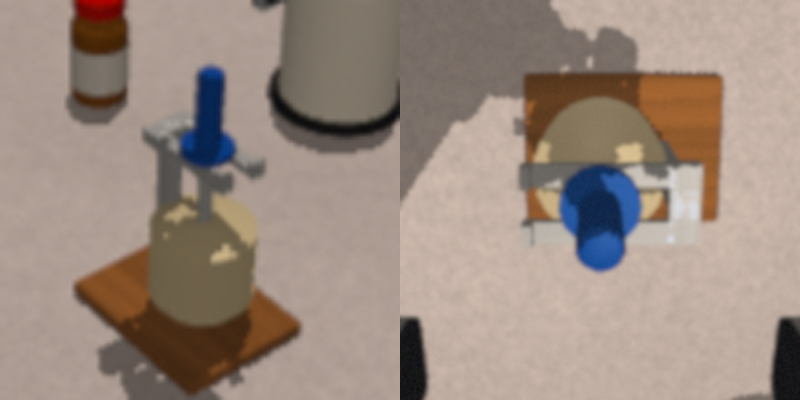

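The brush hangs upright in the fork, free of the gripper, with its collar at (207,148) in the side crop. The blue outline matches its starting place to within a pixel.

```bash
python3 -c "
from station import bot
print(bot.hand_in())"
```

```text
the job is handed in; nothing more can be done
None
```

The job is handed in (no verdict came back): the crock got three strokes pressing its floor with about 5 N each, and the brush hangs upright in its fork, released, with no sign that the jars or tin were touched.

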